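# Lock the tool case's sliding door with the T-key

### The arm

A 6-joint arm with a two-finger parallel gripper is mounted at the origin on the work surface. World frame = base frame: x ahead of the robot, y to its left, z up, the work surface at z = 0. Lengths are in m, angles in rad, forces in N, time in s.
With the tool pointing down it reaches from about 0.25 to 0.725 m from the base axis. Payload 4 kg.
Tool frame: the origin (TCP) lies on the centre line of the jaws, within the pads' length; the fingertips stand 11 mm ahead of it and the grasp point (between the pads) lies 8 mm behind it; z points along the fingers, x is the direction in which the jaws open and shut, and the axes are right-handed (so a half turn about z gives the same grasp; the last joint's range is limited). The gripper opens to 85 mm and grips with 20 to 120 N. Pads are 22 mm wide; open, the fingers measure 114 mm over their backs; the gripper's body (76 mm by 85 mm) begins 54 mm behind the grasp point. The pads swing forward as they close: fully open they stand 13 mm farther back than shut.
Start: joints at [0, 0.241, 0.005, 1.335, 0, 1.571], TCP at [0.5, -0, 0.242] pointing down, gripper open.
Joint ranges: [-2.72, 2.72], [-1.05, 1.87], [-1.09, 1.28], [-1.99, 2.15], [-1.42, 1.44], [-3.14, 3.14]. Speed limits (rad/s): [2.79, 2.79, 3.14, 3.14, 3.14, 3.14].

### API

Orientations are given as a unit quaternion [x, y, z, w].
In Python, from workcell import bot, viewer, order gives the robot as it stands. The module is installed in compiled form; this text tells all that it offers.
- The arm moves only by the tool send_rows, never from a script. Its argument "increments" is a list that holds one entry, the list of rows, each a list of 4 numbers: the shift along the tool's x, y, z in m, then the turn about the tool's z in degrees. A call has exactly 8 rows; each row shifts and turns the pose as measured when the row begins, along the tool's axes as they then stand; what a row does not reach is not made up. A row lasts 1/10 s, in which the tool goes at most 50 mm and 8.59 degrees, less where a joint would pass 70% of its speed; a pose out of reach is approached as far as the arm can. A call is refused whole if a number of a shift passes 0.05 or a number of a turn 8.59, either way. A call with a gripper value outside its range is refused whole. "hand" is the closure, from -1 (fully open) to 1 (shut), so that 0 is half open, set as the call begins (left out, the last holds). The fingers move at their own pace and stop on an object; the grip force is fixed at half the most. Time passes only in rows, so rows that do not move let the fingers close, or fill a call up. It gives the time, the measured TCP pose, the force and the opening at its end, in the units of the state.
- bot.get_obs(): the state, without advancing time (a new reading comes with each control period).
- viewer.camera(name): name is "scene" or "side" or "wrist"; returns a dict with "image" (420x560x3 uint8, red, green, blue), "range_z" (420x560 float32, m along the optical axis (not along the pixel's ray), 0 where there is no reading), "camera_matrix" (3x3 intrinsics, pixels), "eye" and "rotation" of the camera in the world. Camera axes: x right, y down, z forward; pixel columns grow to the right and rows downward; lengths in m; the calibration is good to about 2 mm. A picture is of the moment at which its call begins.
- order.job_done(): hands the job in, once; it reports no verdict.
The state is a dict: "clock": time; "joint_pos": joint angles; "joint_vel": joint speeds; "tau": joint torques, N m; "eef_pos": TCP position; "tool_rot": TCP orientation; "ft_force": force on the tool from outside, world axes, zero at the start; "ft_torque": the same for the moment, N m; "grip_width": finger opening in m.
Only numpy, scipy, OpenCV 4.12 (cv2) and the standard library are available. Lean on these libraries where they do the work, as an engineer would, in place of code of your own. Each camera call takes 0.05 s, during which the arm holds its last target.

### The job

Lock the closed sliding door of the tool case: take the flat-handled steel key out of the wooden holder, press it lightly on the lock in the sloping panel while turning it until it drops fully into the keyway, then turn it clockwise as far as it goes, so that the steel latch tongue lies across onto the door. Leave the key fully home in the lock, let go, and leave the other things on the table where they are.

Things in the scene. Friction and masses are not known exactly. Their poses are not given: they have to be found in the camera images.
- key: Steel key, 90 mm tall, 60 to 130 g, standing upright in one slot of the holder. Origin on its axis at the underside of its round collar (32 mm across, 6 mm thick); +z runs up to the handle. Between collar and handle a 12 mm round stem, z = 6 to 34 mm. A half turn about z makes no difference. It has 1.5 mm of play each way in the slot: draw it straight up at least 25 mm.
- key_grip (a point): Middle of the key's flat paddle handle (axes as the key), 51 mm above the key's origin. The handle is 45 mm wide along x, 12 mm thick along y, 34 mm tall along z: grasp it across y.
- key_tip (a point): Tip of the key's blade, 22 mm below its origin. The blade is flat: 20 mm wide along x, 6 mm thick along y, 22 mm long, the last 4 mm reduced to 18 x 5 mm.
- holder: Fixed wooden block 70 x 170 x 35 mm (x, y, z), origin at the centre of its underside. Two through slots, 23 mm long along its y, 9 mm wide, at y = +45 and -45 mm. Key and awl each stand in one, collar on the block's top; which is where varies.
- lock_mouth (a point): Mouth of the keyway, on the lock's turning axis. z: that axis, out of the lock, square to the sloping panel, 30 degrees from vertical, leaning to the robot. y: across the slope to the door (robot's left). x: up the slope. The keyway is a slot 23 x 9 mm through a square steel boss 36 mm wide, 25 mm tall. With the key home its collar rests on the boss, the key's origin here.
- lock: Fixed foot of the lock on the panel, 25 mm below the mouth, same axes. Boss and a latch tongue (74 mm long, 8 to 12 mm above the panel, in line with the keyway) turn together, stiffly (0.07 N m), stay where left. Angle from +y towards -x: 1.35 rad at one stop, 0 at the other (clockwise from outside; tongue on the door: locked). A key left there leans some 10 degrees by its play.
- keyway_start (a point): Same point and axes as the mouth. At the start tongue and keyway stand at an unreported angle of 0.9 to 1.35 rad from +y towards -x (roughly down the slope): look, or feel for it. Press the blade on with about 5 N and turn it; within some 6 degrees of the slot's direction it drops in. Blade (key's x) along the slot, either way round.
- case: Open black tool case, fixed; origin on the table, x away from the robot, y left. Tray x = -110 to 110, y = -180 to 280, 50 mm high; lid flat beyond, to x = 345, 35 mm high. In it a compartment with a 30 degree top, x = -95 to 75, y = -150 to 170, 58 mm high in front, 155 at the back. The lock's foot is at (-10, -85, 104). The grey sliding door, closed, is at y = -20 to 155, 10 mm proud.
- awl: Awl with a pear-shaped wooden handle 30 mm thick, standing in the holder's other slot, 60 mm above the holder's top. Origin under its collar. Not needed.
- hammer: Short claw hammer, 240 mm, lying on the table at the right; not needed.
- plumb_bob: Chrome plumb bob, 38 mm thick, standing on its cap, point up, 107 mm tall, between the holder and the case; not needed. Origin at its foot.
- hook_strip: Aluminium strip 160 x 22 mm with four hooks, 16 mm high, lying in front of the case; not needed.
- level: Aluminium spirit level 250 mm long, 22 mm high, lying on the table; not needed.
- tape: Tape measure 62 x 34 x 58 mm, standing on the table at the left; not needed.
- nail_jar: Jar of nails, 60 mm across, 75 mm tall, beside the case; not needed.
There are look-alikes about, which are no part of the job. Leave any blue or turquoise look-alike of the key alone.

How it is judged:
On the way, in this order (a step that is already met when the one before it is completed fails the run):
1. the key has dropped home into the lock, which is not yet turned (z of key in the frame of lock_mouth below 0.008 m and distance between key and lock_mouth below 0.014 m and angle between the z axis of key and the z axis of lock_mouth, either way round below 0.3 rad and angle between the x axis of key and the y axis of lock_mouth, either way round above 0.4 rad), for 0.1 s.
2. the key, still home, is turned clockwise to the stop (z of key in the frame of lock_mouth below 0.008 m and distance between key and lock_mouth below 0.014 m and angle between the z axis of key and the z axis of lock_mouth, either way round below 0.3 rad and angle between the x axis of key and the y axis of lock_mouth, either way round below 0.26 rad), for 0.2 s.
At the end, for the whole second after the job is handed in: The key stands in the lock with its collar within 8 mm of the boss (origin within 14 mm of the keyway's mouth), its axis within 17 degrees of the lock's, its blade within 15 degrees of the locked direction (along the lock's y), released and at rest (all of step 2 and linear speed of key below 0.02 m/s and angular speed of key below 0.2 rad/s); the robot touches nothing.
It fails at once if any other loose thing (awl, hammer, plumb bob, hook strip, level, tape measure, jar) is moved more than 40 mm (distance of any of awl, hammer, plumb_bob, hook_strip, level, tape, nail_jar from where it was at the start of the episode above 0.04 m).
It also fails if it takes over 61 s, if anything falls off the work surface, if the arm or the gripper's body presses on something with over 40 N, if the wrist force passes 120 N, or if a joint passes its speed limit or range.

## Working session

There is one attempt and no reset: what is moved stays moved. The work goes in short steps, Python scripts to look and compute and a tool call to move; the robot and the scene stay as the last step left them, time stands still between calls to the robot, and variables do not carry over. Pictures are saved under pics/ and viewed, and the job is handed in when it is done.

Besides the shell and the picture viewer there is one more tool, called as a command line: name --argument value ..., lists and objects as JSON in quotes. send_rows: Moves the arm, as the interface text tells. Its arguments: {"type":"object","properties":{"increments":{"type":"array","items":{"type":"array","items":{"type":"array","items":{"type":"number"}}}},"hand":{"type":"number"}},"required":["increments"]}

```bash
mkdir -p pics; cat > h.py <<'E'
import numpy as np, cv2
from workcell import bot, viewer, order
def shot(n,f=None):
    c=viewer.camera(n)
    if f: cv2.imwrite('pics/'+f+'.png',c['image'][:,:,::-1])
    np.savez(''+(f or n)+'.npz',**{k:c[k] for k in c if not isinstance(c[k],str)})
    return c
def pts(c):
    K=np.array(c['camera_matrix']);Z=c['range_z'];v,u=np.mgrid[:Z.shape[0],:Z.shape[1]]
    P=np.stack([(u-K[0,2])/K[0,0]*Z,(v-K[1,2])/K[1,1]*Z,Z],-1)
    return P@np.array(c['rotation']).T+np.array(c['eye'])
E
python3 - <<'E'
from h import *
for n in ['scene','side','wrist']:
    c=shot(n,n+'0'); print(n,c['eye'],c['rotation'],c['camera_matrix'])
print(bot.get_obs())
E
```

```text
scene [ 1.07753314 -0.1731076   0.86494901] [ 0.74157863  0.58308025 -0.20371904 -0.2618723 ] [[396.28042588   0.         278.94541285]
 [  0.         396.28042588 214.66936924]
 [  0.           0.           1.        ]]
side [-0.04733708 -0.84720497  0.7502173 ] [ 0.84404519 -0.25569765  0.14994207 -0.44690469] [[490.74610097   0.         280.89676058]
 [  0.         490.74610097 206.77020432]
 [  0.           0.           1.        ]]
wrist [0.49983868 0.07144137 0.37286422] [ 9.89777672e-01  2.17612624e-04 -5.50640902e-04  1.42617705e-01] [[290.06537465   0.         279.01845675]
 [  0.         290.06537465 213.35765876]
 [  0.           0.           1.        ]]
{'clock': 0.15, 'joint_pos': array([1.65141679e-05, 2.41215251e-01, 4.06346661e-03, 1.33522345e+00,
       7.47478191e-06, 1.57084849e+00]), 'joint_vel': array([ 0.00015284, -0.00242398,  0.00445976,  0.0009159 , -0.00126258,
        0.00124505]), 'tau': array([-1.62746033e-03, -3.72633219e+01,  2.52638429e+01,  1.23480460e-02,
       -1.30651040e-05,  1.49362950e-05]), 'eef_pos': array([4.99543442e-01, 1.04359180e-05, 2.41641158e-01]), 'tool_rot': array([ 9.99999688e-01, -1.78276938e-05, -7.89452740e-04, -3.71028084e-06]), 'ft_force': array([-0.49638409,  0.26265781,  0.4211435 ]), 'ft_torque': array([0.02294398, 0.00796683, 0.00066514]), 'grip_width': 0.08538610364954174}
```

Rotation is a quaternion; I'll fix the helper.

```bash
python3 - <<'E'
s=open('h.py').read()
s=s.replace("np.array(c['rotation']).T","R.from_quat(c['rotation']).as_matrix().T").replace("import numpy as np, cv2","import numpy as np, cv2\nfrom scipy.spatial.transform import Rotation as R")
open('h.py','w').write(s)
E
```

```text
(no output)
```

View pics/scene0.png

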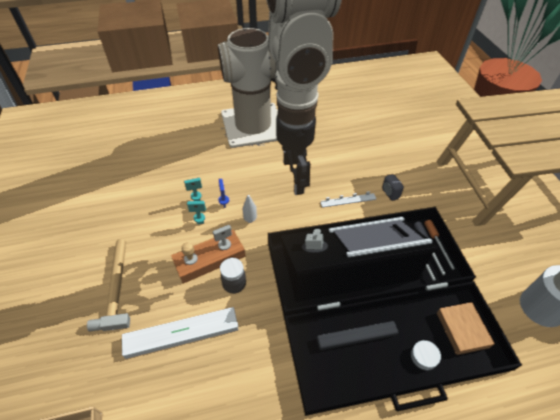

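View pics/side0.png

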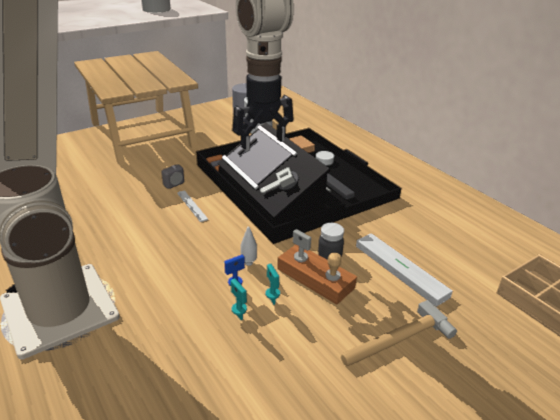

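View pics/wrist0.png

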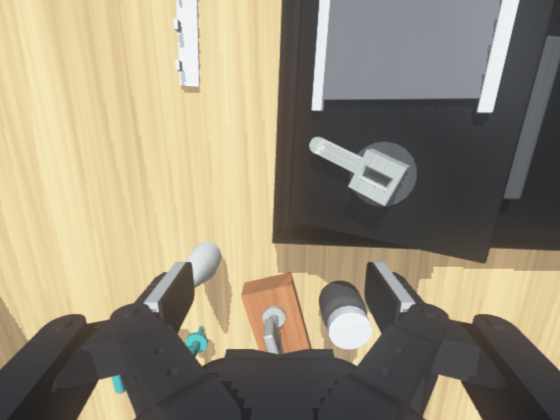

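The candidates are the steel-grey paddle key in the holder at scene (222,237) / side (300,245), turquoise look-alikes at scene (194,187) and (197,210), and a blue one at (222,190). The grey one in the wooden holder fits the description. The awl is the other item in the holder, at scene (188,252). The lock boss is at wrist (383,172), with its tongue pointing to (318,145). I'll confirm with crops and measure.

```bash
python3 - <<'E'
from h import *
im=[]
for n,(x,y) in {'scene0':(220,240),'side0':(305,255)}.items():
    c=np.load(n+'.npz'); I=c['image'][y-45:y+45,x-60:x+60,::-1]; im.append(cv2.resize(I,None,fx=3.3,fy=3.3,interpolation=cv2.INTER_CUBIC))
cv2.imwrite('pics/crop1.png',np.hstack(im))
c=np.load('wrist0.npz');cv2.imwrite('pics/crop2.png',cv2.resize(c['image'][100:240,280:440,::-1],None,fx=4,fy=4))
P=pts(c)
np.set_printoptions(precision=4,suppress=True)
for u,v in [(318,145),(340,155),(383,172),(365,160),(350,190),(400,160),(385,200),(330,180),(420,120),(450,220),(320,60),(420,60),(490,60),(318,105),(487,108),(283,240),(488,258),(273,317),(276,345),(262,290),(285,283),(246,286)]:
    print((u,v),P[v,u],c['range_z'][v,u])
E
```

```text
(318, 145) [0.5374 0.0556 0.0834] 0.28209594
(340, 155) [0.5569 0.0471 0.0953] 0.273075
(383, 172) [0.5875 0.0358 0.1276] 0.24528308
(365, 160) [0.5736 0.045  0.1202] 0.24975796
(350, 190) [0.5702 0.0122 0.0891] 0.28891367
(400, 160) [0.6064 0.0443 0.1136] 0.25624987
(385, 200) [0.5905 0.0122 0.1307] 0.24896365
(330, 180) [0.5516 0.0204 0.0787] 0.29658577
(420, 120) [0.6178 0.0779 0.1173] 0.24325186
(450, 220) [ 0.6465 -0.0043  0.1353] 0.24915881
(320, 60) [0.5373 0.1316 0.0765] 0.26734087
(420, 60) [0.6119 0.1234 0.1165] 0.2311232
(490, 60) [0.6512 0.1184 0.1416] 0.20841905
(318, 105) [0.5369 0.0926 0.0764] 0.27840167
(487, 108) [0.6533 0.0857 0.145 ] 0.21444188
(283, 240) [ 0.5043 -0.0569  0.0495] 0.3464046
(488, 258) [ 0.7918 -0.1029  0.0009] 0.4057507
(273, 317) [ 0.4917 -0.1659  0.047 ] 0.3796397
(276, 345) [ 0.4962 -0.1636  0.1006] 0.3275193
(262, 290) [ 0.477  -0.1341  0.0335] 0.3835663
(285, 283) [ 0.5075 -0.1275  0.0269] 0.38804212
(246, 286) [ 0.4533 -0.1407  0.0121] 0.40599227
```

View pics/crop1.png

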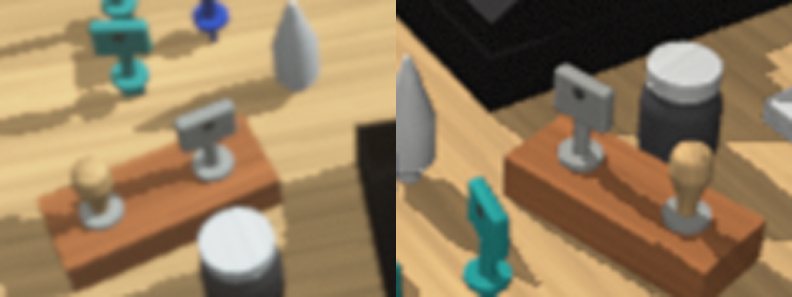

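View pics/crop2.png

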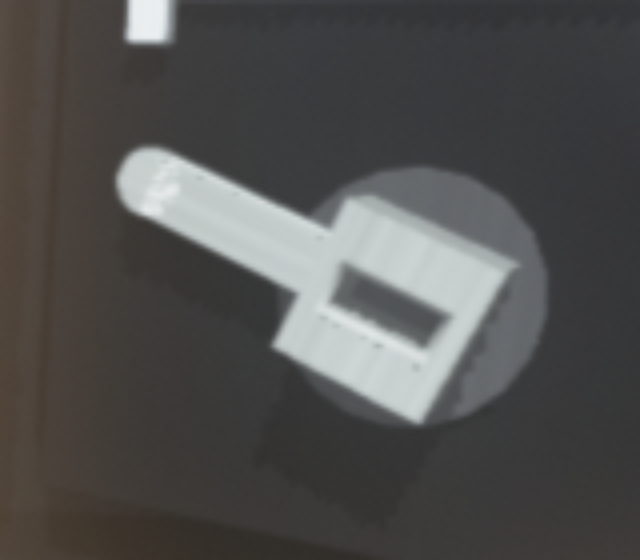

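```bash
python3 - <<'E'
from h import *
np.set_printoptions(precision=4,suppress=True)
c=np.load('wrist0.npz');P=pts(c);I=c['image'].astype(int)
m=np.zeros(I.shape[:2],bool);m[115:230,300:480]=1
m&=(I.max(-1)<70)&(c['range_z']>0)
Q=P[m]
rng=np.random.default_rng(0);best=0
for _ in range(500):
    a=Q[rng.choice(len(Q),3,0)];n=np.cross(a[1]-a[0],a[2]-a[0]);l=np.linalg.norm(n)
    if l<1e-6: continue
    n/=l;s=abs((Q-a[0])@n)<.0015
    if s.sum()>best:best=s.sum();S=s
q=Q[S];o=q.mean(0);n=np.linalg.svd(q-o)[2][2];n*=np.sign(n[2])
print('n',n,'tilt',np.degrees(np.arccos(n[2])),'az',np.degrees(np.arctan2(n[1],n[0])),best,len(Q),o)
h=(P-o)@n
y=np.cross(n,[0,0,1.]);
# n=( -s,0,c): y axis horizontal, to the left
y/=np.linalg.norm(y); y*=np.sign(y[1]); x=np.cross(y,n)
print('x',x,'y',y)
reg=np.zeros(m.shape,bool);reg[130:220,300:430]=1
b=reg&(h>.021)&(h<.03); B=P[b]; print('boss h',np.median(h[b]),b.sum())
ab=np.stack([(B-o)@x,(B-o)@y],1)*1000
r=cv2.minAreaRect(ab.astype(np.float32));print('rect',r)
C=o+x*r[0][0]/1000+y*r[0][1]/1000+n*np.median(h[b]);print('mouth',C)
t=reg&(h>.0075)&(h<.015)&(I.min(-1)>110); T=P[t]; tb=np.stack([(T-C)@x,(T-C)@y],1)*1000
d=np.hypot(*tb.T);k=d>28;f=cv2.fitLine(tb[k].astype(np.float32),cv2.DIST_HUBER,0,.01,.01).ravel();print('tongue n',k.sum(),f,'max',d.max(),'angle rad of mean',np.arctan2(-tb[k].mean(0)[0],tb[k].mean(0)[1]),'dir',np.arctan2(abs(f[0]),abs(f[1])))
# door rail line: bright pixels
g=np.zeros(m.shape,bool);g[0:112,312:330]=1;g&=I.min(-1)>180
G=P[g];f=cv2.fitLine(G.astype(np.float32),cv2.DIST_HUBER,0,.01,.01).ravel();print('rail dir',f[:3],'vs y')
# holder
for nm in ['side0','scene0']:
    c=np.load(nm+'.npz');P=pts(c);I=c['image'];H=cv2.cvtColor(I,cv2.COLOR_RGB2HSV)
    Pm=(abs(P[...,0]-.48)<.12)&(abs(P[...,1]+.2)<.13)
    top=Pm&(abs(P[...,2]-.035)<.004)
    r=cv2.minAreaRect((P[top][:,:2]*1000).astype(np.float32));print(nm,'holder',r)
    for lo,hi in [(.037,.046),(.070,.106)]:
        z=Pm&(P[...,2]>lo)&(P[...,2]<hi)&(H[...,1]<60)&(abs(P[...,0]-.49)<.06)&(P[...,1]<-.12)&(P[...,1]>-.2)
        A=P[z];print(lo,len(A),A.mean(0),A.min(0),A.max(0))
        if lo>.06:
            f=cv2.fitLine(A[:,:2].astype(np.float32),cv2.DIST_HUBER,0,.001,.001).ravel();print('  az',np.degrees(np.arctan2(f[1],f[0])))
E
```

```text
n [-0.5003  0.0219  0.8656] tilt 30.049519556000902 az 177.49140898523757 15054 15909 [0.6019 0.0307 0.1081]
x [ 0.8648 -0.0379  0.5007] y [ 0.0438  0.999  -0.    ]
boss h 0.024885308663998504 1594
rect ((-8.064383506774902, -0.9076404571533203), (36.485355377197266, 36.23357391357422), 69.85514068603516)
mouth [0.5824 0.0306 0.1256]
tongue n 771 [  0.9406  -0.3395 -46.5579  17.733 ] max 73.60502657882598 angle rad of mean 1.20895549584472 dir 1.2244413
rail dir [ 0.0393  0.9991 -0.0126] vs y
side0 holder ((465.1435546875, -198.8326416015625), (173.47959899902344, 238.26043701171875), 66.69229888916016)
0.037 87 [ 0.489  -0.1735  0.0417] [ 0.4757 -0.1865  0.0376] [ 0.5057 -0.1543  0.0458]
0.07 259 [ 0.489  -0.1735  0.0913] [ 0.4793 -0.1934  0.0704] [ 0.5011 -0.1492  0.106 ]
  az -73.99795
scene0 holder ((476.0289611816406, -200.8719482421875), (168.43435668945312, 224.0689239501953), 62.6215934753418)
0.037 84 [ 0.4968 -0.1708  0.0405] [ 0.4808 -0.1856  0.0373] [ 0.5097 -0.1558  0.0454]
0.07 189 [ 0.4964 -0.1701  0.0925] [ 0.4831 -0.1913  0.0706] [ 0.505  -0.149   0.1057]
  az -74.50059
```

Key confirmed. The lock is at mouth (0.582, 0.031, 0.126), tilted 30°, with the keyway at about 1.22 rad. The tool needs a 30° tilt that the rows don't offer directly. I'll test whether it leans out at the edge of its reach, in the clear with an empty hand.

send_rows --increments '[[[0.05,0,0,0],[0.05,0,0,0],[0.05,0,0,0],[0.05,0,0,0],[0.05,0,0,0],[0.05,0,0,0],[0.05,0,0,0],[0.05,0,0,0]]]'

```text
clock: 0.95
eef_pos: [0.8096, 0.0, 0.1982]
tool_rot: [1.0, 0.0, 0.009, -0.0]
ft_force: [2.7, 0.5, -2.3]
grip_width: 0.0851
```

```bash
cat > st.py <<'E'
from h import *
np.set_printoptions(precision=4,suppress=True)
o=bot.get_obs();M=R.from_quat(o['tool_rot']).as_matrix()
print(o['clock'],'q',o['joint_pos'],'p',o['eef_pos'],'w',o['grip_width']);print(M,o['ft_force'],o['ft_torque'])
print('tilt',np.degrees(np.arccos(-M[2,2])),'az',np.degrees(np.arctan2(M[1,2],M[0,2])))
E
python3 st.py
```

```text
0.95 q [0.     1.0314 1.264  1.7848 0.     1.5708] p [0.8096 0.     0.1982] w 0.08514066558245252
[[ 0.9998  0.      0.0186]
 [ 0.     -1.      0.    ]
 [ 0.0186 -0.     -0.9998]] [ 2.704   0.5383 -2.3056] [ 0.0284 -0.1579  0.0079]
tilt 1.0650844981690022 az 0.007285259310958723
```

send_rows --increments '[[[0.05,0,-0.03,0],[0.05,0,-0.03,0],[0.05,0,-0.03,0],[0.05,0,-0.03,0],[0.05,0,-0.03,0],[0.05,0,-0.03,0],[0.05,0,-0.03,0],[0.05,0,-0.03,0]]]'

```text
clock: 1.75
eef_pos: [0.8725, -0.0, 0.3324]
tool_rot: [0.986, -0.0, 0.166, -0.0]
ft_force: [0.5, 0.3, -0.1]
grip_width: 0.0855
```

```bash
python3 st.py
```

```text
1.75 q [-0.      0.8915  1.2754  1.6218  0.      1.5708] p [ 0.8725 -0.      0.3324] w 0.08551049795859424
[[ 0.9451 -0.      0.3269]
 [-0.     -1.      0.    ]
 [ 0.3269 -0.     -0.9451]] [ 0.4819  0.2822 -0.0842] [ 0.0077  0.3369 -0.019 ]
tilt 19.07837923596319 az 0.0042613002614609805
```

Tilting works at the limit of reach: 19° in the radial plane. Now I'll learn how to undo it by pulling inward past the near limit, still empty-handed.

send_rows --increments '[[[-0.047,0,-0.016,0],[-0.047,0,-0.016,0],[-0.047,0,-0.016,0],[-0.047,0,-0.016,0],[-0.047,0,-0.016,0],[-0.047,0,-0.016,0],[-0.047,0,-0.016,0],[-0.047,0,-0.016,0]]]'

```text
clock: 2.55
eef_pos: [0.521, -0.0, 0.339]
tool_rot: [0.983, -0.0, 0.185, -0.0]
ft_force: [0.5, 1.1, 0.2]
grip_width: 0.0856
```

send_rows --increments '[[[-0.047,0,-0.016,0],[-0.047,0,-0.016,0],[-0.047,0,-0.016,0],[-0.047,0,-0.016,0],[-0.04,0,-0.014,0],[-0.03,0,-0.01,0],[-0.03,0,-0.01,0],[-0.03,0,-0.01,0]]]'

```text
clock: 3.35
eef_pos: [0.1782, 0.0, 0.3309]
tool_rot: [0.979, -0.0, 0.206, -0.0]
ft_force: [0.1, 0.8, -0.5]
grip_width: 0.0853
```

```bash
python3 st.py
```

```text
3.35 q [ 0.     -0.8078 -0.5442  1.4192  0.      1.5708] p [0.1782 0.     0.3309] w 0.08529946102528695
[[ 0.9151 -0.      0.4033]
 [-0.     -1.      0.    ]
 [ 0.4033 -0.     -0.9151]] [ 0.1302  0.7761 -0.5127] [-0.0269  0.3584  0.0191]
tilt 23.787047416448914 az 0.0045001061952259554
```

send_rows --increments '[[[0.018,0,0.03,0],[0.018,0,0.03,0],[0.018,0,0.03,0],[0.018,0,0.03,0],[0.018,0,0.03,0],[0.01,0,0.02,0],[0.01,0,0.02,0],[0,0,0,0]]]'

```text
clock: 4.15
eef_pos: [0.369, 0.0, 0.2245]
tool_rot: [0.971, -0.0, 0.24, 0.0]
ft_force: [0.3, -0.3, 0.4]
grip_width: 0.0851
```

```bash
python3 st.py
```

```text
4.15 q [ 0.     -0.3856 -0.7302  0.7418 -0.      1.5708] p [0.369  0.     0.2245] w 0.08508752274881497
[[ 0.885  -0.      0.4657]
 [-0.     -1.     -0.    ]
 [ 0.4657 -0.     -0.885 ]] [ 0.3388 -0.3201  0.4113] [-0.0398  0.4859 -0.0331]
tilt 27.754050401762374 az -1.90446354024164e-05
```

send_rows --increments '[[[-0.036,0,0,0],[-0.036,0,0,0],[-0.036,0,0,0],[-0.036,0,0,0],[-0.036,0,0,0],[-0.036,0,0,0],[0,0,0,0],[0,0,0,0]]]'

```text
clock: 4.95
eef_pos: [0.1805, 0.0, 0.1407]
tool_rot: [0.966, 0.0, 0.257, -0.0]
ft_force: [-0.4, 0.3, 0.5]
grip_width: 0.0852
```

```bash
python3 st.py
```

```text
4.95 q [ 0.     -0.9615 -1.0855  0.9272  0.      1.5708] p [0.1805 0.     0.1407] w 0.08523491771811756
[[ 0.868   0.      0.4966]
 [ 0.     -1.      0.    ]
 [ 0.4966  0.     -0.868 ]] [-0.3682  0.3224  0.4562] [0.0552 0.4456 0.0327]
tilt 29.77241707006916 az 0.001952003028625919
```

```bash
cat > fk.py <<'E'
import numpy as np
D=[(0.2412,0.0041,1.3352,.4995,.2416),(1.0314,1.264,1.7848,.8096,.1982),(.8915,1.2754,1.6218,.8725,.3324),(-.8078,-.5442,1.4192,.1782,.3309),(-.3856,-.7302,.7418,.369,.2245),(-.9615,-1.0855,.9272,.1805,.1407)]
def rows(a,b,c):
    t=[a,a-b,a-b+c]; s=np.sin(t);k=np.cos(t)
    # vector (s,k) rotating clockwise: p = A*(s,k)+B*(k,-s)
    rx=[1,0]; rz=[0,1]
    for i in range(3): rx+=[s[i],k[i]]; rz+=[k[i],-s[i]]
    return rx,rz
A=[];y=[]
for a,b,c,x,z in D:
    r=rows(a,b,c);A+=r;y+=[x,z]
p=np.linalg.lstsq(np.array(A),y,rcond=None)[0]
if __name__=='__main__':
    np.set_printoptions(precision=4,suppress=True)
    print(p,np.abs(np.array(A)@p-y).max())
E
python3 fk.py
```

```text
[-0.0003  0.241   0.4933 -0.      0.0079  0.3914  0.0002  0.3942] 3.768898484016181e-05
```

```bash
python3 - <<'E'
from h import *
np.set_printoptions(precision=3,suppress=True)
for n in ['scene0','side0']:
    c=np.load(n+'.npz');P=pts(c);
    k=(P[...,2]>.008)&(P[...,2]<.03)&(abs(P[...,0])<.3)&(abs(P[...,1])<.2)
    A=P[k];print(n,len(A),np.percentile(A,[1,50,99],axis=0))
    k=(P[...,2]>.04)&(P[...,2]<.15)&(abs(P[...,0])<.2)&(abs(P[...,1])<.15)
    A=P[k];print(n,len(A),np.percentile(A,[1,50,99],axis=0))
shot('side','side1')
E
```

```text
scene0 1072 [[-0.09  -0.096  0.008]
 [ 0.051 -0.039  0.012]
 [ 0.099  0.091  0.028]]
scene0 1066 [[ 0.005 -0.061  0.042]
 [ 0.053 -0.011  0.097]
 [ 0.065  0.053  0.149]]
side0 3974 [[-0.094 -0.095  0.009]
 [-0.018 -0.05   0.013]
 [ 0.095  0.089  0.029]]
side0 3124 [[-0.067 -0.06   0.042]
 [-0.006 -0.051  0.097]
 [ 0.059 -0.001  0.149]]
```

View pics/side1.png

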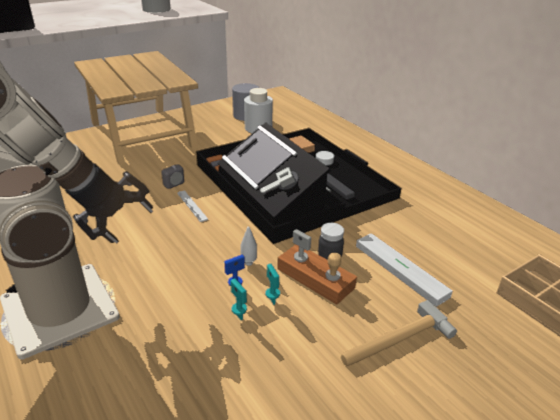

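The view shows the hand leaning out just in front of the base column. Now I'll push straight down at the inner limit, which should untilt it.

send_rows --increments '[[[-0.007,0,0.021,0],[-0.007,0,0.021,0],[-0.007,0,0.021,0],[-0.007,0,0.021,0],[0,0,0,0],[0,0,0,0],[0,0,0,0],[0,0,0,0]]]'

```text
clock: 5.8
eef_pos: [0.2005, 0.0, 0.1299]
tool_rot: [0.973, -0.0, 0.23, -0.0]
ft_force: [-0.3, 0.2, -0.3]
grip_width: 0.0854
```

```bash
python3 st.py
```

```text
5.8 q [ 0.0001 -0.7992 -1.0845  0.8217 -0.      1.5709] p [0.2005 0.     0.1299] w 0.08543656677138542
[[ 0.8944  0.      0.4473]
 [-0.     -1.      0.    ]
 [ 0.4473 -0.     -0.8944]] [-0.3381  0.1667 -0.3432] [0.0285 0.4673 0.0334]
tilt 26.568334466414797 az 0.00382981527568208
```

send_rows --increments '[[[-0.036,0,0.03,0],[-0.036,0,0.03,0],[-0.036,0,0.03,0],[-0.036,0,0.03,0],[-0.036,0,0.03,0],[-0.036,0,0.03,0],[0,0,0,0],[0,0,0,0]]]'

```text
clock: 6.6
eef_pos: [0.0955, 0.0026, 0.1083]
tool_rot: [0.985, 0.003, 0.173, -0.008]
ft_force: [0.3, -0.4, 0.6]
grip_width: 0.0856
```

```bash
python3 st.py
```

```text
6.6 q [ 0.4903 -1.05   -1.0873  1.2163 -0.1465  2.032 ] p [0.0955 0.0026 0.1083] w 0.08564131149055414
[[ 0.9401  0.0082  0.3409]
 [ 0.0028 -0.9999  0.0165]
 [ 0.341  -0.0146 -0.94  ]] [ 0.3139 -0.3546  0.6484] [-0.0539  0.3014  0.0078]
tilt 19.95671073652723 az 2.771709432087697
```

send_rows --increments '[[[0.028,0,0.005,0],[0.028,0,0.005,0],[0.028,0,0.005,0],[0.028,0,0.01,0],[0,0,0.045,0],[0,0,0.045,0],[0,0,0.045,0],[0,0,0,0]]]'

```text
clock: 7.4
eef_pos: [0.2771, -0.0057, 0.0495]
tool_rot: [0.988, -0.019, 0.151, -0.004]
ft_force: [-0.9, -0.4, -0.6]
grip_width: 0.0849
```

```bash
python3 st.py
```

```text
7.4 q [-0.0328 -0.1881 -1.0812  0.3742  0.0117  1.578 ] p [ 0.2771 -0.0057  0.0495] w 0.08488177166848007
[[ 0.9536 -0.0361  0.299 ]
 [-0.0384 -0.9993  0.0019]
 [ 0.2987 -0.0133 -0.9542]] [-0.8863 -0.4023 -0.6487] [-0.1007  0.3481 -0.0351]
tilt 17.398151573574204 az 0.3603336291650397
```

send_rows --increments '[[[-0.035,0,0,0],[-0.035,0,0,0],[-0.035,0,0,0],[-0.035,0,0,0],[0,0,0,0],[0,0,0,0],[0,0,0,0],[0,0,0,0]]]'

```text
clock: 8.2
eef_pos: [0.1818, -0.0138, 0.0851]
tool_rot: [0.991, -0.043, 0.124, -0.001]
ft_force: [0.4, -0.4, -0.7]
grip_width: 0.0854
```

```bash
python3 st.py
```

```text
8.2 q [-0.1016 -0.538  -1.0873  0.7727  0.0162  1.5587] p [ 0.1818 -0.0138  0.0851] w 0.08541433440257806
[[ 0.9653 -0.0858  0.2466]
 [-0.0863 -0.9962 -0.0089]
 [ 0.2464 -0.0127 -0.9691]] [ 0.4259 -0.3924 -0.6605] [0.0196 0.2637 0.0073]
tilt 14.283746927272752 az -2.0682661577024994
```

send_rows --increments '[[[-0.01,0,0.045,0],[-0.01,0,0.045,0],[-0.01,0,0.045,0],[-0.01,0,0.03,0],[-0.035,0,0,0],[-0.035,0,0,0],[-0.035,0,0,0],[0,0,0,0]]]'

```text
clock: 9.0
eef_pos: [0.1968, -0.0158, 0.0315]
tool_rot: [0.998, -0.044, 0.05, -0.005]
ft_force: [1.5, 0.0, 0.3]
grip_width: 0.0854
```

```bash
python3 st.py
```

```text
9.0 q [-0.1035 -0.1841 -1.0867  0.5693  0.0157  1.5554] p [ 0.1968 -0.0158  0.0315] w 0.08535721755810773
[[ 0.9912 -0.0864  0.0998]
 [-0.0874 -0.9962  0.0054]
 [ 0.099  -0.0141 -0.995 ]] [1.5358 0.0032 0.2931] [ 0.0162  0.0341 -0.037 ]
tilt 5.73812121962519 az 3.1107758247539397
```

send_rows --increments '[[[0,0,-0.048,0],[0,0,-0.048,0],[0,0,-0.048,-7],[0,0,-0.048,-7],[0,0,-0.01,-7],[0.03,0.02,0,0],[0.03,0.02,0,0],[0,0,0,0]]]'

```text
clock: 9.8
eef_pos: [0.2577, -0.04, 0.2419]
tool_rot: [0.988, 0.148, 0.052, 0.005]
ft_force: [-0.8, -0.3, -0.5]
grip_width: 0.0859
```

```bash
python3 st.py
```

```text
9.8 q [-0.1806 -0.3388 -0.5449  1.2632  0.0237  1.0938] p [ 0.2577 -0.04    0.2419] w 0.08588725799030936
[[ 0.9508  0.2918  0.1039]
 [ 0.2929 -0.9561  0.0051]
 [ 0.1009  0.0256 -0.9946]] [-0.7636 -0.333  -0.4721] [0.0404 0.1103 0.0062]
tilt 5.9725982565586175 az 2.8190026285352126
```

send_rows --increments '[[[0.028,0.03,0.003,0],[0.028,0.03,0.003,0],[0.028,0.03,0.003,0],[0.028,0.03,0.003,0],[0.028,0.03,0.003,0],[0.028,0.03,0.003,0],[0.02,0.02,0.003,0],[0,0,0,0]]]'

```text
clock: 10.6
eef_pos: [0.5098, -0.1821, 0.2328]
tool_rot: [0.988, 0.149, 0.049, 0.003]
ft_force: [-1.7, 0.2, 0.2]
grip_width: 0.0858
```

```bash
python3 st.py; python3 -c "
from h import *
shot('wrist','wrist2')"
```

```text
10.6 q [-0.3668  0.2584 -0.001   1.2229  0.0439  0.9065] p [ 0.5098 -0.1821  0.2328] w 0.08583531501265829
[[ 0.9508  0.294   0.0981]
 [ 0.2946 -0.9556  0.0093]
 [ 0.0965  0.0201 -0.9951]] [-1.6854  0.2145  0.2321] [0.0289 0.1194 0.0101]
tilt 5.6555291298280785 az 5.399631315746876
```

View pics/wrist2.png

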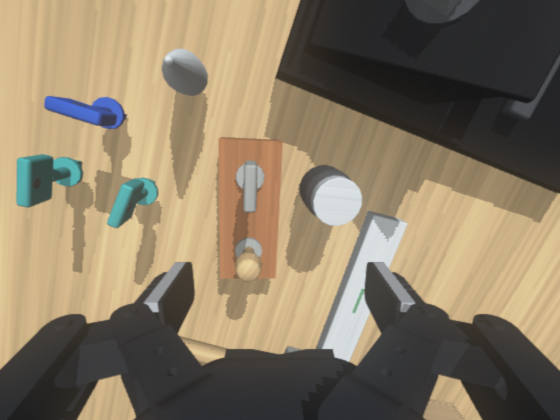

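```bash
python3 - <<'E'
from h import *
np.set_printoptions(precision=4,suppress=True)
c=np.load('wrist2.npz');P=pts(c);I=c['image']
m=np.zeros(I.shape[:2],bool);m[155:215,236:264]=1
k=m&(P[...,2]>.095)&(P[...,2]<.115);A=P[k]
r=cv2.minAreaRect((A[:,:2]*1000).astype(np.float32));print('paddle top',len(A),A.mean(0),r)
k2=np.zeros_like(m);k2[155:215,225:275]=1;k2&=(P[...,2]>.037)&(P[...,2]<.045);print('collar',P[k2].mean(0),P[k2].min(0),P[k2].max(0))
j=np.zeros_like(m);j[160:230,295:365]=1;j&=(P[...,2]>.068)&(P[...,2]<.085);(x,y),rr=cv2.minEnclosingCircle((P[j][:,:2]*1000).astype(np.float32));print('jar',x,y,rr)
o=bot.get_obs();M=R.from_quat(o['tool_rot']).as_matrix()
for t in [(.493,-.172,.078)]: print(M.T@(np.array(t)-o['eef_pos']))
print('jar in tool',M.T@(np.array([x/1000,y/1000,.075])-[.493,-.172,.078]))
E
```

```text
paddle top 643 [ 0.4921 -0.1703  0.1023] ((492.6946716308594, -171.4294891357422), (12.001297950744629, 45.15739822387695), 15.213032722473145)
collar [ 0.4923 -0.1709  0.0409] [ 0.4664 -0.2102  0.037 ] [ 0.5267 -0.1431  0.0431]
jar 586.1344604492188 -165.61170959472656 26.546100616455078
[-0.0263 -0.0162  0.1525]
jar in tool [0.0902 0.0212 0.012 ]
```

send_rows --increments '[[[-0.013,-0.008,0,2],[-0.013,-0.008,0,0],[0,0,0.02,0],[0,0,0.03,0],[0,0,0.03,0],[0,0,0.01,0],[0,0,0,0],[0,0,0,0]]]' --hand 0

```text
clock: 11.45
eef_pos: [0.4801, -0.1675, 0.1345]
tool_rot: [0.99, 0.132, 0.045, -0.001]
ft_force: [0.4, 0.5, 0.6]
grip_width: 0.0427
```

```bash
cat > go.py <<'E'
import sys
from h import *
np.set_printoptions(precision=4,suppress=True)
o=bot.get_obs();M=R.from_quat(o['tool_rot']).as_matrix()
t=np.array([float(v) for v in sys.argv[1:4]]);print('tool delta',M.T@(t-o['eef_pos']))
E
python3 st.py; python3 go.py .4935 -.1713 .078
```

```text
11.45 q [-0.3612  0.2752 -0.2477  0.9686  0.0445  0.9457] p [ 0.4801 -0.1675  0.1345] w 0.04270094859383
[[ 0.9609  0.2621  0.0897]
 [ 0.262  -0.965   0.0136]
 [ 0.0902  0.0104 -0.9959]] [0.4105 0.4539 0.5821] [-0.0283  0.0867 -0.0197]
tilt 5.207407210972816 az 8.633228934191166
tool delta [0.0068 0.0066 0.0575]
```

send_rows --increments '[[[0.004,0.004,0,0],[0.003,0.003,0.01,0],[0,0,0.02,0],[0,0,0.02,0],[0,0,0.008,0],[0,0,0,0],[0,0,0,0],[0,0,0,0]]]'

```text
clock: 12.25
eef_pos: [0.5024, -0.1753, 0.0823]
tool_rot: [0.99, 0.132, 0.053, 0.003]
ft_force: [0.0, 0.2, -0.8]
grip_width: 0.0428
```

```bash
python3 st.py; python3 go.py .4935 -.1713 .078
```

```text
12.25 q [-0.36    0.3642 -0.2764  0.8344  0.0443  0.9474] p [ 0.5024 -0.1753  0.0823] w 0.04277304736774525
[[ 0.9595  0.2613  0.105 ]
 [ 0.262  -0.965   0.0078]
 [ 0.1034  0.0201 -0.9944]] [ 0.013   0.1873 -0.8026] [ 0.0426  0.1351 -0.0053]
tilt 6.044903984817324 az 4.2289679164841525
tool delta [-0.0079 -0.0063  0.0034]
```

send_rows --increments '[[[-0.004,-0.003,0.002,0],[-0.004,-0.003,0.001,0],[0,0,0,0],[0,0,0,0],[0,0,0,0],[0,0,0,0],[0,0,0,0],[0,0,0,0]]]'

```text
clock: 13.05
eef_pos: [0.494, -0.1718, 0.0807]
tool_rot: [0.99, 0.132, 0.055, 0.004]
ft_force: [0.3, 0.3, -0.3]
grip_width: 0.0426
```

```bash
python3 st.py; python3 go.py .4935 -.1713 .078
```

```text
13.05 q [-0.3594  0.3477 -0.3075  0.8151  0.0442  0.9481] p [ 0.494  -0.1718  0.0807] w 0.04264353697221829
[[ 0.9591  0.2612  0.1094]
 [ 0.2621 -0.965   0.0061]
 [ 0.1072  0.0228 -0.994 ]] [ 0.2508  0.2619 -0.3326] [0.0433 0.0942 0.0506]
tilt 6.289484842711114 az 3.213475750610924
tool delta [-0.0006 -0.0006  0.0026]
```

send_rows --increments '[[[0,0,0.001,0],[0,0,0,0],[0,0,0,0],[0,0,0,0],[0,0,0,0],[0,0,0,0],[0,0,0,0],[0,0,0,0]]]' --hand 1

```text
clock: 13.85
eef_pos: [0.4889, -0.1733, 0.08]
tool_rot: [0.99, 0.131, 0.049, 0.006]
ft_force: [-0.8, -0.2, 1.8]
grip_width: 0.011
```

```bash
python3 st.py
```

```text
13.85 q [-0.3611  0.3465 -0.3102  0.8221  0.0362  0.9486] p [ 0.4889 -0.1733  0.08  ] w 0.011025365038710306
[[ 0.9609  0.2585  0.0986]
 [ 0.2597 -0.9657  0.0014]
 [ 0.0956  0.0242 -0.9951]] [-0.8369 -0.1548  1.7513] [-0.0167  0.4243 -0.028 ]
tilt 5.6609697754409245 az 0.8328684077511865
```

send_rows --increments '[[[0.001,0,-0.01,0],[0.002,0,-0.02,0],[0.003,0.001,-0.03,0],[0.003,0.001,-0.03,0],[0.003,0,-0.03,0],[0.001,0,-0.01,0],[0,0,0,0],[0,0,0,0]]]'

```text
clock: 14.65
eef_pos: [0.4893, -0.1706, 0.2151]
tool_rot: [0.99, 0.132, 0.049, 0.004]
ft_force: [0.3, 0.1, -1.1]
grip_width: 0.0114
```

```bash
python3 st.py;  python3 -c "
from h import *
shot('side','side3');shot('wrist','wrist3')"
```

```text
14.65 q [-0.3572  0.2216 -0.0962  1.1632  0.0385  0.9509] p [ 0.4893 -0.1706  0.2151] w 0.011423469971227954
[[ 0.9606  0.2603  0.0974]
 [ 0.2611 -0.9653  0.0047]
 [ 0.0952  0.0209 -0.9952]] [ 0.2582  0.1127 -1.0846] [-0.0322  0.1143 -0.0335]
tilt 5.593859697378078 az 2.760246567236516
```

View pics/side3.png

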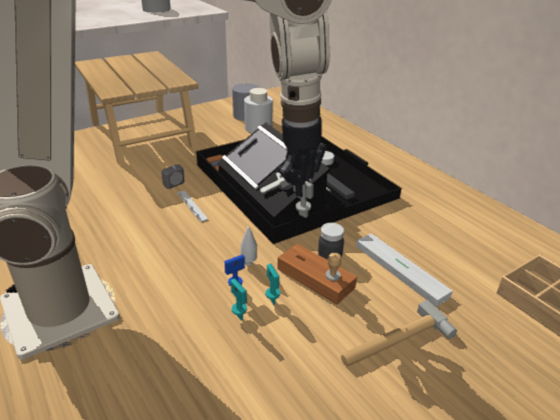

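View pics/wrist3.png

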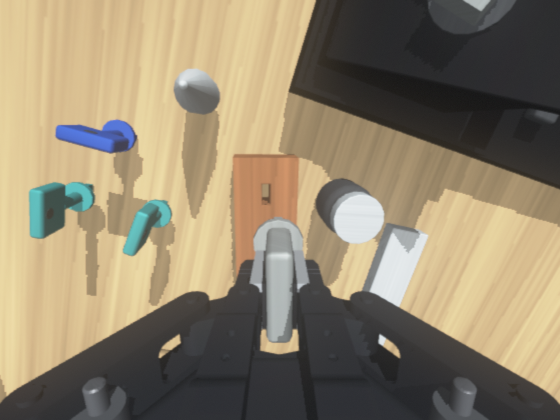

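The key came out cleanly and the holder slot is empty at wrist (265,190). Now I'll go out to the reach limit along about -3.7° azimuth to lean the tool.

send_rows --increments '[[[0.004,0,-0.04,0],[0.01,0,-0.035,0],[0.047,-0.006,0,0],[0.047,-0.006,0,0],[0.047,-0.006,0,0],[0.047,-0.006,0,0],[0.047,-0.006,0,0],[0.047,-0.006,0,0]]]'

```text
clock: 15.55
eef_pos: [0.7476, -0.062, 0.2999]
tool_rot: [0.991, 0.127, 0.035, -0.001]
ft_force: [2.0, 0.0, 0.2]
grip_width: 0.011
```

```bash
python3 st.py
```

```text
15.55 q [-0.0893  0.7731  1.0084  1.7378  0.0167  1.2266] p [ 0.7476 -0.062   0.2999] w 0.010982443940323675
[[ 0.9651  0.2524  0.0695]
 [ 0.2523 -0.9676  0.0106]
 [ 0.0699  0.0073 -0.9975]] [2.0181 0.0496 0.2198] [-0.0404 -0.0735 -0.0147]
tilt 4.032128803584583 az 8.656226461588972
```

send_rows --increments '[[[0.048,0.016,-0.025,0],[0.048,0.016,-0.025,0],[0.048,0.016,-0.025,0],[0.048,0.016,-0.025,0],[0.048,0.016,-0.025,0],[0.048,0.016,-0.025,0],[0.048,0.016,-0.025,0],[0,0,0,0]]]'

```text
clock: 16.35
eef_pos: [0.66, -0.0504, 0.355]
tool_rot: [0.989, 0.13, -0.066, -0.026]
ft_force: [-0.1, -0.0, -0.7]
grip_width: 0.0113
```

```bash
python3 st.py
```

```text
16.35 q [-0.0863  0.8357  1.2743  2.1495  0.0229  1.2221] p [ 0.66   -0.0504  0.355 ] w 0.011287757057803818
[[ 0.9577  0.2531 -0.1372]
 [ 0.26   -0.965   0.0348]
 [-0.1236 -0.069  -0.9899]] [-0.1228 -0.0209 -0.7109] [-0.005  -0.2061  0.0239]
tilt 8.13919724822415 az 165.75578973705314
```

send_rows --increments '[[[0.045,0.016,0,0],[0.04,0.014,0.02,0],[0.035,0.012,0.03,0],[0.03,0.01,0.03,0],[0.047,0.016,0.01,0],[0.047,0.016,0.01,0],[0.047,0.016,0,0],[0.047,0.016,0,0]]]'

```text
clock: 17.15
eef_pos: [0.7952, -0.0552, 0.1557]
tool_rot: [0.991, 0.129, -0.026, -0.019]
ft_force: [0.4, 0.5, -1.0]
grip_width: 0.0112
```

```bash
python3 st.py
```

```text
17.15 q [-0.079   1.089   1.2731  1.8143  0.0263  1.2323] p [ 0.7952 -0.0552  0.1557] w 0.011186987490685696
[[ 0.9654  0.2545 -0.0571]
 [ 0.2565 -0.966   0.0309]
 [-0.0473 -0.0444 -0.9979]] [ 0.3989  0.4873 -0.9581] [-0.0415 -0.0516 -0.0101]
tilt 3.7213488518998896 az 151.60138682790503
```

send_rows --increments '[[[0.048,0.016,-0.028,0],[0.048,0.016,-0.028,0],[0.048,0.016,-0.028,0],[0.048,0.016,-0.028,0],[0.048,0.016,-0.028,0],[0.048,0.016,-0.028,0],[0.048,0.016,-0.028,0],[0,0,0,0]]]'

```text
clock: 17.95
eef_pos: [0.8658, -0.0606, 0.2474]
tool_rot: [0.986, 0.126, 0.107, 0.008]
ft_force: [-0.6, 0.5, -0.5]
grip_width: 0.0111
```

```bash
python3 st.py
```

```text
17.95 q [-0.0793  0.9862  1.2754  1.6459  0.0277  1.2397] p [ 0.8658 -0.0606  0.2474] w 0.011098838424297798
[[ 0.945   0.2473  0.2139]
 [ 0.2509 -0.968   0.0108]
 [ 0.2097  0.0435 -0.9768]] [-0.6486  0.5485 -0.4968] [-0.0053  0.3016 -0.0089]
tilt 12.366518925614912 az 2.887328345610284
```

send_rows --increments '[[[0.049,0.018,-0.016,0],[0.049,0.018,-0.016,0],[0.049,0.018,-0.016,0],[0.049,0.018,-0.014,0],[0.049,0.018,-0.012,0],[0.049,0.018,-0.01,0],[0.049,0.018,-0.01,0],[0,0,0,0]]]'

```text
clock: 18.75
eef_pos: [0.9435, -0.0759, 0.326]
tool_rot: [0.963, 0.121, 0.239, 0.036]
ft_force: [-0.1, -0.4, -1.2]
grip_width: 0.0113
```

```bash
python3 st.py
```

```text
18.75 q [-0.0899  0.9323  1.2754  1.4265  0.0312  1.238 ] p [ 0.9435 -0.0759  0.326 ] w 0.011311760086993805
[[ 0.8562  0.2164  0.469 ]
 [ 0.2507 -0.968  -0.011 ]
 [ 0.4517  0.127  -0.8831]] [-0.077  -0.3945 -1.1767] [-0.0191  0.5357  0.0163]
tilt 27.98064703402792 az -1.3419468006803714
```

Tilt is 28° at -1.3°, which is what the lock needs. Now back to above the lock.

send_rows --increments '[[[-0.039,-0.023,-0.019,0],[-0.039,-0.023,-0.019,0],[-0.039,-0.023,-0.019,0],[-0.039,-0.023,-0.019,0],[-0.039,-0.023,-0.019,0],[-0.039,-0.023,-0.019,0],[-0.03,-0.018,-0.015,0],[0,0,0,0]]]'

```text
clock: 19.55
eef_pos: [0.6578, 0.0007, 0.2907]
tool_rot: [0.965, 0.121, 0.229, 0.034]
ft_force: [0.9, 0.2, -1.4]
grip_width: 0.0116
```

send_rows --increments '[[[0,0,0,-7],[0,0,0,-7],[0,0,0,-7],[0,0,0,-7],[0,0,0,-7],[0,0,0,-7],[0,0,0,-7],[0,0,0,0]]]'

```text
clock: 20.35
eef_pos: [0.6607, 0.0005, 0.2943]
tool_rot: [0.819, 0.525, 0.193, 0.13]
ft_force: [0.7, -0.6, -0.5]
grip_width: 0.0114
```

```bash
cat > lk.py <<'E'
from h import *
import sys
np.set_printoptions(precision=4,suppress=True)
s=float(sys.argv[1])
C=np.array([.5824,.0306,.1256]);n=np.array([-.5003,.0219,.8656]);x=np.array([.8648,-.0379,.5007]);y=np.array([.0438,.999,0])
L=np.stack([x,y,n],1)
o=bot.get_obs();M=R.from_quat(o['tool_rot']).as_matrix();p=o['eef_pos']
K=p+.045*M[:,2]
print('clk',o['clock'],'tool z in lock',L.T@M[:,2],'tool x angle',np.degrees(np.arctan2(*(L.T@M[:,0])[1::-1])))
print('key origin in lock mm',1000*(L.T@(K-C)),'F lock',L.T@o['ft_force'],'T lock',L.T@o['ft_torque'])
print('tool delta to height',s, M.T@(C+n*s-K),'w',o['grip_width'],'j6',o['joint_pos'][5])
E
python3 st.py; python3 lk.py .04
```

```text
20.35 q [ 0.0063  0.2016 -0.0208  0.8786 -0.0126  0.434 ] p [0.6607 0.0005 0.2943] w 0.011389296248691392
[[ 0.3744  0.8092  0.4528]
 [ 0.9096 -0.4153 -0.0097]
 [ 0.1802  0.4155 -0.8916]] [ 0.713  -0.6287 -0.4512] [-0.015   0.5686  0.0429]
tilt 26.928331230318868 az -1.2330733887139063
clk 20.35 tool z in lock [-0.0545  0.0101 -0.9985] tool x angle 67.69600035268566
key origin in lock mm [150.8377 -26.2008  61.2762] F lock [ 0.4145 -0.5968 -0.7611] T lock [-0.0131  0.5674  0.0571]
tool delta to height 0.04 [-0.0328 -0.1481  0.0297] w 0.011389296248691392 j6 0.43398034011984044
```

send_rows --increments '[[[-0.007,-0.03,0.004,0],[-0.007,-0.03,0.004,0],[-0.007,-0.03,0.004,0],[-0.007,-0.03,0.004,0],[-0.003,-0.015,0.004,0],[0,0,0,0],[0,0,0,-2],[0,0,0,0]]]'

```text
clock: 21.15
eef_pos: [0.5517, 0.0288, 0.2154]
tool_rot: [0.814, 0.53, 0.195, 0.133]
ft_force: [0.1, 0.2, -0.9]
grip_width: 0.0113
```

```bash
python3 lk.py .03;python3 -c "
from h import *
a=shot('side','side4');b=shot('scene','scene4');shot('wrist','wrist4')
cv2.imwrite('pics/crop4.png',np.hstack([cv2.resize(a['image'][90:230,210:350,::-1],(400,400),interpolation=2),cv2.resize(b['image'][170:290,260:380,::-1],(400,400),interpolation=2)]))"
```

```text
clk 21.15 tool z in lock [-0.0475  0.0097 -0.9988] tool x angle 68.47396112625927
key origin in lock mm [16.3577 -2.6918 48.1047] F lock [-0.3543  0.241  -0.8105] T lock [-0.0203  0.5449  0.0416]
tool delta to height 0.03 [-0.0033 -0.0153  0.0189] w 0.011275680426813666 j6 0.4823338651912723
```

View pics/crop4.png

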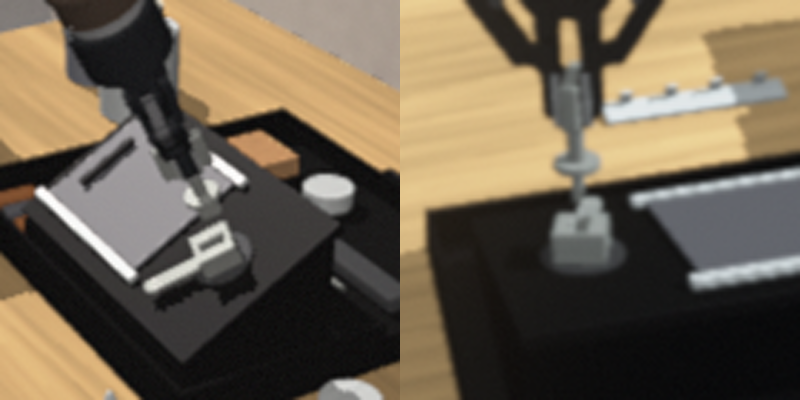

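View pics/wrist4.png

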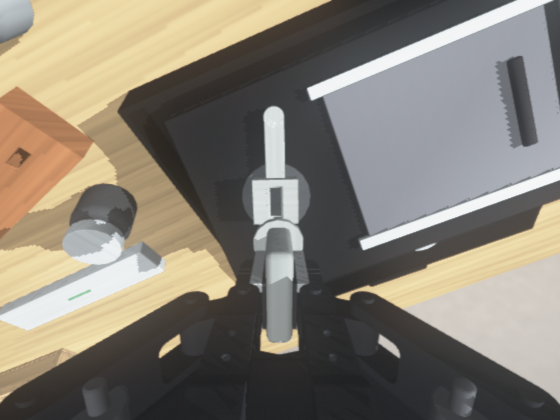

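The wrist view shows the key paddle (279,285) and collar (278,238) in line with the keyway (277,200) and tongue (273,110), so blade and slot are parallel. I'll check boss and collar positions in the lock frame from this view.

```bash
python3 - <<'E'
from h import *
np.set_printoptions(precision=2,suppress=True)
C=np.array([.5824,.0306,.1256]);n=np.array([-.5003,.0219,.8656]);x=np.array([.8648,-.0379,.5007]);y=np.array([.0438,.999,0]);L=np.stack([x,y,n],1)
c=np.load('wrist4.npz');P=pts(c);Q=(P-C)@L*1000;I=c['image'].astype(int)
g=I.min(-1)>90
r=np.zeros(g.shape,bool);r[170:228,245:305]=1
k=r&(abs(Q[...,2])<3);print('boss',k.sum(),np.median(Q[k][:,2]),cv2.minAreaRect(Q[k][:,:2].astype(np.float32)))
r[:]=0;r[215:262,245:312]=1
for nm in ['wrist4','side4','scene4']:
    c=np.load(nm+'.npz');Q=(pts(c)-C)@L*1000;I=c['image'].astype(int)
    # collar: upper face ~54 above mouth, bottom 48
    near=(np.hypot(Q[...,0]-16,Q[...,1]+3)<24)&(I.max(-1)-I.min(-1)<45)
    for lo,hi in [(46,58),(-2,3)]:
        k=near&(Q[...,2]>lo)&(Q[...,2]<hi)&(I.min(-1)>70)
        if k.sum()>5: print(nm,lo,k.sum(),'c',cv2.minEnclosingCircle(Q[k][:,:2].astype(np.float32)),'z',np.percentile(Q[k][:,2],[5,50,95]))
    k=near&(Q[...,2]>85)&(I.min(-1)>70)&(Q[...,2]<125)
    if k.sum()>5: print(nm,'top',k.sum(),cv2.minAreaRect(Q[k][:,:2].astype(np.float32)),np.percentile(Q[k][:,2],[2,98]))
E
```

```text
boss 1563 0.28144237380997883 ((0.005511283874511719, 0.4968452453613281), (36.12024688720703, 36.38434982299805), 69.98163604736328)
wrist4 46 810 c ((15.12429428100586, -2.6732494831085205), 15.988590240478516) z [52.75 55.41 56.61]
wrist4 -2 853 c ((7.974697589874268, -2.0954437255859375), 20.063682556152344) z [-1.    0.28  1.3 ]
wrist4 top 3951 ((17.444005966186523, -2.7170677185058594), (40.466636657714844, 33.92936706542969), 16.308942794799805) [ 89.64 119.67]
side4 46 73 c ((14.96025562286377, -2.428067684173584), 16.944429397583008) z [52.37 55.68 57.81]
side4 -2 60 c ((10.653877258300781, -2.0498876571655273), 20.27945327758789) z [-1.3   1.32  2.79]
side4 top 121 ((15.284244537353516, -8.417654037475586), (22.22603988647461, 44.04480743408203), 67.41929626464844) [ 85.73 118.42]
scene4 46 85 c ((17.2123966217041, -3.010902166366577), 15.549530982971191) z [48.9  53.89 55.9 ]
scene4 -2 61 c ((7.993222713470459, -2.0349369049072266), 19.724720001220703) z [-1.06 -0.15  0.93]
scene4 top 149 ((23.886892318725586, -1.9268779754638672), (27.417457580566406, 36.167747497558594), 34.581764221191406) [ 86.2  117.65]
```

send_rows --increments '[[[-0.002,-0.008,0,0],[-0.001,-0.005,0,0],[0,-0.001,0.006,0],[0,0,0.006,0],[0,0,0.004,0],[0,0,0,0],[0,0,0,0],[0,0,0,0]]]'

```text
clock: 22.1
eef_pos: [0.5473, 0.0315, 0.1931]
tool_rot: [0.815, 0.529, 0.195, 0.133]
ft_force: [0.4, 0.2, -0.8]
grip_width: 0.0109
```

```bash
python3 lk.py .024
```

```text
clk 22.1 tool z in lock [-0.0469  0.0094 -0.9989] tool x angle 68.33327740640085
key origin in lock mm [ 1.3341 -0.2431 31.0295] F lock [-0.0192  0.2369 -0.907 ] T lock [ 0.006   0.5172 -0.0047]
tool delta to height 0.024 [-0.0002 -0.001   0.0071] w 0.010924899298750347 j6 0.4913761694787009
```

send_rows --increments '[[[0,0.001,0.004,-1.6],[0.0005,0,0.005,0],[0,0,0.005,0],[0,0,0.005,0],[0,0,0.005,0],[0,0,0.004,0],[0,0,0,0],[0,0,0,0]]]'

```text
clock: 22.9
eef_pos: [0.5628, 0.0312, 0.1666]
tool_rot: [0.807, 0.541, 0.193, 0.136]
ft_force: [-1.9, -0.2, 1.3]
grip_width: 0.0112
```

```bash
python3 lk.py .0
```

```text
clk 22.9 tool z in lock [-0.0466  0.0093 -0.9989] tool x angle 70.07437925731064
key origin in lock mm [1.4526 0.122  0.306 ] F lock [-1.0188 -0.268   2.0984] T lock [-0.025   0.5754 -0.0392]
tool delta to height 0.0 [-0.0006 -0.0013  0.0004] w 0.011202369379763695 j6 0.4576750057339631
```

The key dropped straight in: origin 0.3 mm above the mouth, about 2 N. Now I'll turn it clockwise with light pressure.

send_rows --increments '[[[0,0,0.0005,3],[0,0,0,6],[0,0,0,7],[0,0,0,7],[0,0,0,7],[0,0,0,7],[0,0,0,7],[0,0,0,0]]]'

```text
clock: 23.7
eef_pos: [0.5625, 0.0305, 0.1667]
tool_rot: [0.954, 0.185, 0.231, 0.051]
ft_force: [0.7, 0.6, -1.6]
grip_width: 0.0112
```

```bash
python3 lk.py .0
```

```text
clk 23.7 tool z in lock [-0.0465  0.0077 -0.9989] tool x angle 24.40555402519032
key origin in lock mm [ 1.2764 -0.6195  0.6344] F lock [-0.2496  0.6526 -1.7561] T lock [-0.0002  0.5112  0.0496]
tool delta to height 0.0 [-0.0009 -0.0011  0.0007] w 0.011215992988209153 j6 1.254835648282173
```

send_rows --increments '[[[0,0,0.001,7],[0,0,0.001,7],[0,0,0,7],[0,0,0,5],[0,0,0,4],[0,0,0,3],[0,0,0,2],[0,0,0,0]]]'

```text
clock: 24.5
eef_pos: [0.5617, 0.03, 0.1663]
tool_rot: [0.965, -0.111, 0.236, -0.02]
ft_force: [1.1, 0.7, -2.2]
grip_width: 0.0118
```

```bash
python3 lk.py .0;python3 -c "
from h import *
shot('wrist','wrist5')"
```

```text
clk 24.5 tool z in lock [-0.0469  0.0064 -0.9989] tool x angle -10.654684162127698
key origin in lock mm [ 0.412  -1.2559  0.5763] F lock [-0.2344  0.7261 -2.4529] T lock [-0.0623  0.4669  0.1243]
tool delta to height 0.0 [-0.0006 -0.0012  0.0006] w 0.01183312493861501 j6 1.8660204657052812
```

View pics/wrist5.png

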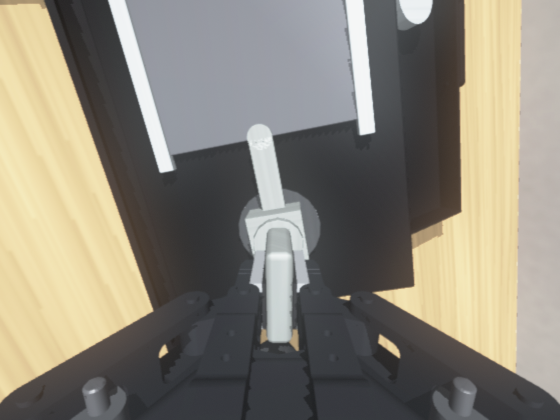

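The tongue now lies across onto the door at wrist (260,135), at the stop. I'll back off by a few degrees inside the play, then release and withdraw along the axis.

send_rows --increments '[[[0,0,0,-4],[0,0,0,-3],[0,0,0.001,0],[0,0,0,0],[0,0,0,0],[0,0,0,0],[0,0,0,0],[0,0,0,0]]]'

```text
clock: 25.35
eef_pos: [0.5626, 0.0302, 0.1665]
tool_rot: [0.97, -0.047, 0.237, -0.005]
ft_force: [-0.8, -0.0, -0.1]
grip_width: 0.0114
```

```bash
python3 lk.py .0
```

```text
clk 25.35 tool z in lock [-0.0451  0.007  -0.999 ] tool x angle -3.081931312389884
key origin in lock mm [ 1.3214 -0.9817  0.344 ] F lock [-0.7368 -0.0662  0.2867] T lock [-0.0558  0.6219  0.0334]
tool delta to height 0.0 [-0.0014 -0.0009  0.0004] w 0.011420316039134341 j6 1.7339517148294439
```

send_rows --increments '[[[0,0,0,0],[0,0,0,0],[0,0,0,0],[0,0,0,0],[0,0,0,0],[0,0,0,0],[0,0,0,0],[0,0,0,0]]]' --hand -0.2

```text
clock: 26.15
eef_pos: [0.5636, 0.0302, 0.1674]
tool_rot: [0.97, -0.047, 0.238, -0.005]
ft_force: [-0.6, 0.2, 0.0]
grip_width: 0.0509
```

```bash
python3 lk.py .0;python3 -c "
from h import *
shot('wrist','wrist6')"
```

```text
clk 26.15 tool z in lock [-0.0429  0.0071 -0.9991] tool x angle -3.095229420863924
key origin in lock mm [ 2.6933 -0.8924  0.6036] F lock [-0.5207  0.1471  0.3452] T lock [ 0.0245  0.5116 -0.0735]
tool delta to height 0.0 [-0.0027 -0.0007  0.0007] w 0.050896765651596655 j6 1.7340314928030744
```

View pics/wrist6.png

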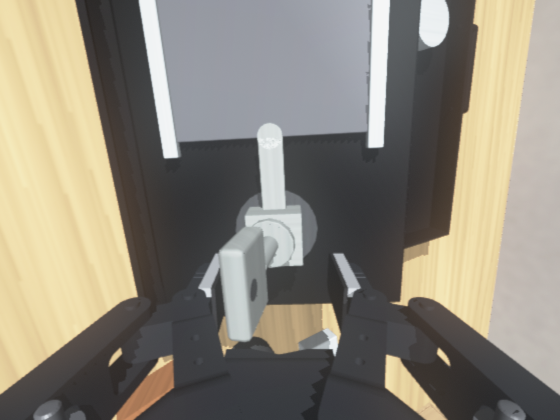

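The tongue is locked onto the door. The released key leans down-slope, close to the left pad. I'll open wider, then withdraw straight back.

send_rows --increments '[[[0,0,0,0],[0,0,0,0],[0,0,0,0],[0,0,0,0],[0,0,0,0],[0,0,0,0],[0,0,0,0],[0,0,0,0]]]' --hand -1

```text
clock: 27.0
eef_pos: [0.5638, 0.0302, 0.1676]
tool_rot: [0.97, -0.047, 0.239, -0.005]
ft_force: [0.2, -0.6, -0.3]
grip_width: 0.0856
```

send_rows --increments '[[[0,0,-0.01,0],[0,0,-0.02,0],[0,0,-0.03,0],[0,0,-0.03,0],[0,0,-0.03,0],[0,0,-0.02,0],[0,0,0,0],[0,0,0,0]]]'

```text
clock: 27.8
eef_pos: [0.4945, 0.0321, 0.2995]
tool_rot: [0.97, -0.047, 0.239, -0.005]
ft_force: [-0.4, 0.5, -0.8]
grip_width: 0.0856
```

```bash
python3 lk.py .0;python3 - <<'E'
from h import *
np.set_printoptions(precision=2,suppress=True)
w=shot('wrist','wrist7');a=shot('side','side7');b=shot('scene','scene7')
cv2.imwrite('pics/crop7.png',np.hstack([cv2.resize(a['image'][90:230,210:350,::-1],(400,400),interpolation=2),cv2.resize(b['image'][170:290,260:380,::-1],(400,400),interpolation=2)]))
C=np.array([.5824,.0306,.1256]);n=np.array([-.5003,.0219,.8656]);x=np.array([.8648,-.0379,.5007]);y=np.array([.0438,.999,0]);L=np.stack([x,y,n],1)
for c in (w,a,b):
    Q=(pts(c)-C)@L*1000;I=c['image'].astype(int)
    k0=(np.hypot(Q[...,0],Q[...,1])<45)&(I.max(-1)-I.min(-1)<45)&(I.min(-1)>60)
    for lo,hi in [(2.5,9),(40,70)]:
        k=k0&(Q[...,2]>lo)&(Q[...,2]<hi)
        if k.sum()>5: print(k.sum(),Q[k].mean(0),Q[k].min(0),Q[k].max(0),cv2.minAreaRect(Q[k][:,:2].astype(np.float32)))
E
```

```text
clk 27.8 tool z in lock [-0.041   0.0076 -0.9991] tool x angle -3.1084820457910998
key origin in lock mm [  9.1238  -2.0486 149.5839] F lock [-0.816   0.4473 -0.4864] T lock [0.0069 0.4729 0.0288]
tool delta to height 0.0 [-0.003  -0.0008  0.1498] w 0.08557534140023201 j6 1.752057065577157
56 [0.14 4.06 7.98] [ -5.54 -15.02   2.98] [14.02 16.86  8.99] ((4.422042369842529, 1.0401077270507812), (19.42655372619629, 31.85981559753418), 1.0365757942199707)
757 [-10.17   3.86  61.49] [-20.07 -20.28  40.08] [-2.8  23.76 69.99] ((-11.443449020385742, 1.7424068450927734), (17.2495174407959, 44.05520248413086), 0.07068267464637756)
41 [-4.39 -3.29  6.08] [-17.17 -18.42   2.57] [17.71 17.73  8.94] ((0.5972957611083984, -0.5360584259033203), (35.883018493652344, 35.00078201293945), 2.804615020751953)
65 [-13.44  -9.93  59.54] [-19.76 -23.91  41.52] [-4.86 24.25 69.84] ((-12.690749168395996, 0.18204498291015625), (14.216354370117188, 48.5506706237793), 2.534736156463623)
32 [3.19 0.5  7.28] [-13.95 -13.92   3.72] [15.33 15.29  8.94] ((1.0348291397094727, 0.9563159942626953), (29.782630920410156, 27.392038345336914), 80.52679443359375)
268 [-6.58  1.35 55.57] [-17.39 -20.81  40.1 ] [-1.82 23.46 69.98] ((-9.61181640625, 1.32513427734375), (44.263519287109375, 15.550372123718262), 89.91871643066406)
```

View pics/crop7.png

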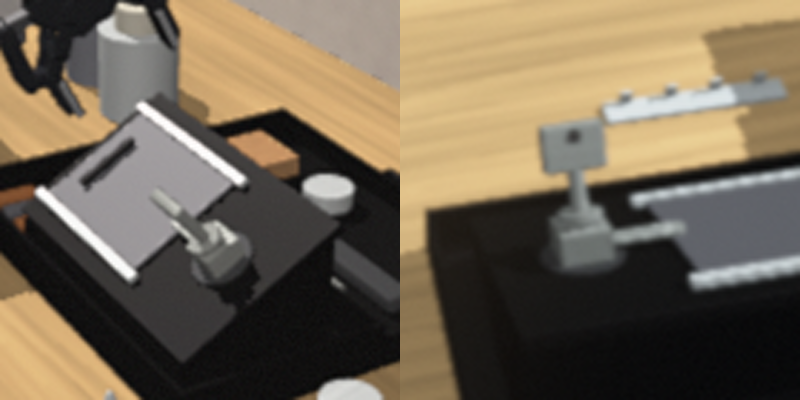

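View pics/wrist7.png

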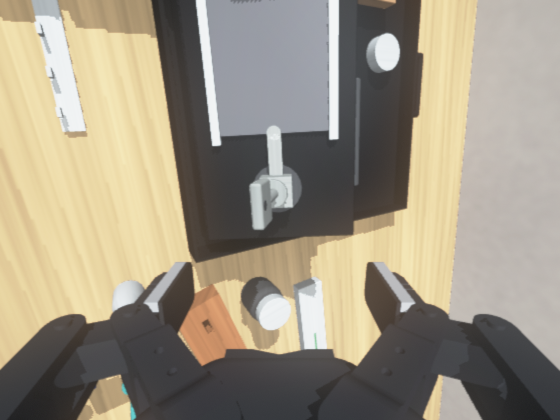

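All views show the key home, with its paddle within about 2° of the door direction and leaning about 11°. The tongue lies on the door and the hand is clear. Handing in.

```bash
python3 -c "
from h import *
print(order.job_done())"
```

```text
the job is handed in; nothing more can be done
None
```

I handed the job in at about 28 s: the door is locked, the key is home in the lock, and the hand is clear. The hand-in reports no verdict.

**What I did:**
- **Tilt:** The rows can't tilt the tool, so I pushed against the arm's reach limits to lean it by about 27° to match the lock.
- **Key:** I took the grey steel key straight up out of the holder.
- **Lock:** I lined the blade up with the keyway at about 1.22 rad, and it dropped in directly at about 2 N, with no feeling around needed. I held it there, turned it clockwise to the stop, let go and backed off along the axis.

**Last checks:**
- **Depth:** Before release the key's origin was 0.3–0.6 mm above the mouth. After release I only saw the collar down on the boss; I did not measure its seating exactly.
- **Direction:** The handle lies within about 2° of the locked direction, and the tongue lies across onto the door.
- **Lean:** The key leans about 11° by its play, inside the 17° limit.
- **Contact:** The grip is fully open and no contact force was showing.
- **Other things:** The awl, hammer, plumb bob and other things were not touched. In the pictures they look where they were, but I did not measure this at the end.

**What went wrong:** One tilt attempt at the reach limit leaned the tool the wrong way, and I corrected it before going to the lock. An early push to straighten the tool brought the hand close to the robot's own base, without contact.

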